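Find the rocking corner of a jig plate and press its shim flat

TASK

The jig plate on the bench rocks at one corner, because the foot there is loose. Press down on the plate's corners with the shut fingertips until you find the corner that gives, then press the brass shim cap at that corner down flat to its stop, and back off. Leave the other three shim caps standing, do not lift or drag the plate, and leave the loose things round it alone.

Things in the scene. Friction and masses are not known exactly. Their poses are not given: they have to be found in the camera images.
- plate: aluminium jig plate, 160x200 mm (x, y), 12 thick, loose, about 1.2 kg, on four round feet; origin under its centre, 34 mm above the bench; top at 46 mm. Each corner has a 30 mm square notch. Two dark blocks (together 54x60 mm, 30 tall) are bolted on its middle. The loose corner sinks 5 mm under about 5 N at its press spot, then stops hard, and springs back; the other three give under 1 mm
- press_spot_1 (a point): place to press the plate's top at corner 1 (same number as the shim spot; it does not tell which foot is loose): level with the undisturbed plate's top, 36 mm in from the shim cap's axis, at least 12 mm from any edge or raised part. Fixed to the base board: it does not follow the plate
- press_spot_2 (a point): place to press the plate's top at corner 2 (same number as the shim spot; it does not tell which foot is loose): level with the undisturbed plate's top, 36 mm in from the shim cap's axis, at least 12 mm from any edge or raised part. Fixed to the base board: it does not follow the plate
- press_spot_3 (a point): place to press the plate's top at corner 3 (same number as the shim spot; it does not tell which foot is loose): level with the undisturbed plate's top, 36 mm in from the shim cap's axis, at least 12 mm from any edge or raised part. Fixed to the base board: it does not follow the plate
- press_spot_4 (a point): place to press the plate's top at corner 4 (same number as the shim spot; it does not tell which foot is loose): level with the undisturbed plate's top, 36 mm in from the shim cap's axis, at least 12 mm from any edge or raised part. Fixed to the base board: it does not follow the plate
- shim_spot_1 (a point): top centre of the standing round brass shim cap in the notch of corner 1: 22 mm across, 12 mm above the plate's top (up to 1 mm less at the start). Pressed down it moves 8 mm against some 5 N of friction to a hard stop and stays as left; flat, it shows 4 mm above the plate. Fixed to the base board: it does not follow the cap
- shim_spot_2 (a point): top centre of the standing round brass shim cap in the notch of corner 2: 22 mm across, 12 mm above the plate's top (up to 1 mm less at the start). Pressed down it moves 8 mm against some 5 N of friction to a hard stop and stays as left; flat, it shows 4 mm above the plate. Fixed to the base board: it does not follow the cap
- shim_spot_3 (a point): top centre of the standing round brass shim cap in the notch of corner 3: 22 mm across, 12 mm above the plate's top (up to 1 mm less at the start). Pressed down it moves 8 mm against some 5 N of friction to a hard stop and stays as left; flat, it shows 4 mm above the plate. Fixed to the base board: it does not follow the cap
- shim_spot_4 (a point): top centre of the standing round brass shim cap in the notch of corner 4: 22 mm across, 12 mm above the plate's top (up to 1 mm less at the start). Pressed down it moves 8 mm against some 5 N of friction to a hard stop and stays as left; flat, it shows 4 mm above the plate. Fixed to the base board: it does not follow the cap
- loose_foot (a joint): how far the one loose foot has sunk under the plate, m: 0 up, 0.006 fully down; sprung, it comes back up. It stands under a different corner each time and this number does not tell which
- loose_shim (a joint): how far the shim cap at the loose foot's corner has been pressed down, m: 0 to 0.001 standing, 0.008 flat on its stop; the number does not tell which corner it is
- firm_shim_a (a joint): the same for one of the three shim caps at the firm feet, in no particular order
- firm_shim_b (a joint): the same for one of the three shim caps at the firm feet, in no particular order
- firm_shim_c (a joint): the same for one of the three shim caps at the firm feet, in no particular order
- block_left: loose dark locating block with steel clip, 24x63x28 mm, on the bench to the left of the jig; origin under its centre
- block_right: loose dark locating block with steel jaw, 25x52x21 mm, on the bench to the right of the jig; origin under its centre
- block_back: loose dark locating block with steel clip, 26x62x28 mm, on the bench behind the jig; origin under its centre
- red_cap_loose: loose red plastic cap, 33 mm across, 14 mm tall, on the bench behind the jig; not part of the job

How it is judged (in metres and radians):
On the way, in this order (a step that is already met when the one before it is completed fails the run):
1. a finger presses the plate's loose corner down so that it rocks (value of joint loose_foot above 0.003 m and contact force between the fingers and plate above 1 N), for 0.05 s.
2. the shim cap at that corner is pressed flat (value of joint loose_shim above 0.0065 m), for 0.1 s.
At the end, for the whole second after the job is handed in: The shim cap at the loose foot is down by at least 6.5 of its 8 mm, the other three caps are down by less than 3 mm, and the plate lies at rest and level (within 0.02 rad) on its feet, the loose foot up (within 2 mm) (value of joint loose_shim above 0.0065 m and value of joint each of firm_shim_a, firm_shim_b, firm_shim_c below 0.003 m and value of joint loose_foot below 0.002 m and angle between plate's own z axis and vertical below 0.02 rad and linear speed of plate below 0.02 m/s); the robot touches nothing.
It fails at once if the plate is lifted (its middle rises by 15 mm) or tipped (height (world z) of plate above 0.049 m or angle between plate's own z axis and vertical above 0.12 rad).
It fails at once if the plate is dragged more than 15 mm from its place (distance of plate from where it was at the start of the episode above 0.015 m).
It fails at once if a shim cap at a firm corner is pressed down more than 4 mm (value of joint any of firm_shim_a, firm_shim_b, firm_shim_c above 0.004 m).
It fails at once if a loose thing round the jig is moved more than 15 mm (distance of any of block_left, block_right, block_back, red_cap_loose from where it was at the start of the episode above 0.015 m).
It also fails if it takes over 58 s, if anything falls off the work surface, if the arm or the gripper's body presses on something with over 40 N, if the wrist force passes 120 N, or if a joint passes its speed limit or range.

ROBOT

A 7-joint arm with a two-finger parallel gripper is mounted at the origin on a cart in front of the work surface, level with it; the furniture and walls round the work are solid. World frame = base frame: x ahead of the robot, y to its left, z up, the work surface at z = 0. Lengths are in mm, angles in rad, forces in N, time in s.
With the tool pointing down it reaches from about 400 to 750 mm from the base axis. Payload 19.5 kg.
Tool frame: the origin (TCP) lies where the fingers leave the gripper's body, on its centre line; the fingertips stand 73 mm ahead of it and the grasp point (between the pads) lies 54 mm ahead of it; y points along the fingers, x is the direction in which the jaws open and shut, and the axes are right-handed (so a half turn about y gives the same grasp; the last joint's range is limited). The gripper opens to 85 mm and grips with 20 to 120 N. Pads are 22 mm wide; open, the fingers measure 114 mm over their backs; the gripper's body (76 mm by 85 mm) begins 54 mm behind the grasp point. The pads swing forward as they close: fully open they stand 13 mm farther back than shut.
Start: joints at [-1.272, 0.707, -0.028, 1.485, 0.022, 0.951, -0.075], TCP at [192.178, 541.914, 303.868] pointing down, gripper open.
Joint ranges: [-2.71, 2.71], [-0.32, 2.16], [-1.57, 1.52], [0, 2.45], [-1.46, 4.6], [0, 2.02], [-2.83, 2.83]. Speed limits (rad/s): [1.89, 1.89, 2.57, 2.57, 3.01, 3.01, 3.01].

INTERFACE

Orientations are given as a unit quaternion [w, x, y, z].
In Python, from bench import env gives the robot as it stands.
- The arm moves only by the tool move_arm, never from a script. Its argument "rows" is a list that holds one entry, the list of rows, each a list of 5 numbers: the gripper command: -1 is shut, 1 is fully open, values between are in proportion, then the shift along the tool's x, y, z in m, then the turn about the tool's y in degrees. In form: [[[hand, dx, dy, dz, turn], ...]]. A call has 1 to 5 rows; each row is the pose to reach, as a shift and turn from the pose commanded when the call began, along the tool's axes at that moment; what a row does not reach only later rows make up. A row lasts 1/8 s, in which the tool goes at most 62.5 mm and 10.7 degrees, less where a joint would pass 70% of its speed; a pose out of reach is approached as far as the arm can. A call with a gripper value outside its range is refused whole. The fingers move at their own pace and stop on an object; the grip force is fixed at half the most. Time passes only in rows, so rows that repeat a pose let the fingers close. It gives the time, the measured TCP pose, the force and the opening at its end, in the units of the state.
- env.get_obs(): the state, without advancing time (a new reading comes with each control period).
- env.snapshot(name): name is "scene" or "side" or "wrist"; returns a dict with "img" (384x512x3 uint8, red, green, blue), "depth" (384x512 float32, mm along the optical axis (not along the pixel's ray), 0 where there is no reading), "fx", "fy", "cx", "cy" (pixels), "xyz" and "rotation" of the camera in the world. Camera axes: x right, y down, z forward; pixel columns grow to the right and rows downward; lengths in mm; the calibration is good to about 2 mm. A picture is of the moment at which its call begins.
- env.hand_in(): hands the job in, once; it reports no verdict.
The state is a dict: "time_s": time; "joint_pos": joint angles; "qd": joint speeds; "tau": joint torques, N m; "tcp_pos": TCP position; "eef_rot": TCP orientation; "ft_force": force on the tool from outside, world axes, zero at the start; "wrist_torque": the same for the moment, N m; "finger_gap": finger opening in mm.
Only numpy, scipy, OpenCV 4.12 (cv2) and the standard library are available. Lean on these libraries where they do the work, as an engineer would, in place of code of your own. Each camera call takes 0.05 s, during which the arm holds its last target.

## Working session

There is one attempt and no reset: what is moved stays moved. The work goes in short steps, Python scripts to look and compute and a tool call to move; the robot and the scene stay as the last step left them, time stands still between calls to the robot, and variables do not carry over. Pictures are saved under pics/ and viewed, and the job is handed in when it is done.

Besides the shell and the picture viewer there is one more tool, called in YAML: its name, and indented under it one key for each argument. move_arm: Moves the arm, as the interface text tells. Its arguments: {"type":"object","properties":{"rows":{"type":"array"}},"required":["rows"]}

```bash
ls; mkdir -p pics
python3 - <<'E'
from bench import env
import cv2,numpy as np
o=env.get_obs();print(o)
for n in("scene","side","wrist"):
    s=env.snapshot(n);cv2.imwrite(f"pics/{n}0.png",s["img"][:,:,::-1]);np.savez(f"{n}0.npz",**s)
    print(n,s["fx"],s["fy"],s["cx"],s["cy"],s["xyz"],s["rotation"])
E
```

```text
pics
{'time_s': 0.0, 'joint_pos': array([-1.27167484,  0.70709588, -0.02762973,  1.48498986,  0.02198776,
        0.9509259 , -0.07548826]), 'qd': array([-6.89705860e-06,  6.22348945e-04,  5.70749926e-04,  1.83591780e-03,
       -1.22761302e-04, -1.82926332e-03, -1.14208458e-03]), 'tau': array([-3.06163201e-04, -8.83200145e+01,  1.23431660e+00, -2.36182612e+01,
        1.68737315e-02,  6.02418950e-03, -1.83746710e-05]), 'tcp_pos': array([192.12877203, 541.75178807, 303.43354418]), 'eef_rot': array([-0.57731489,  0.57778146,  0.40764935, -0.40828679]), 'ft_force': array([-0.43687705,  0.61893578,  0.00866562]), 'wrist_torque': array([0.03552495, 0.01571325, 0.00370059]), 'finger_gap': 85.46906454433888}
scene 457.87227715348246 457.87227715348246 248.25350623413007 201.67300538255182 [ -58.72682926 -268.04650654  718.15226153] [-0.36985048  0.79338302 -0.44087043  0.19846229]
side 428.9514180036545 428.9514180036545 254.58020726632722 192.1488852866311 [ 637.31480993 1264.66015576  477.78456579] [-0.0050733   0.01943788  0.81500928 -0.57909956]
wrist 269.5876893749183 269.5876893749183 257.7758990962739 192.51570233708452 [128.51597347 565.23171872 374.07919862] [0.11043612 0.80925582 0.5717779  0.07732343]
```

View pics/scene0.png

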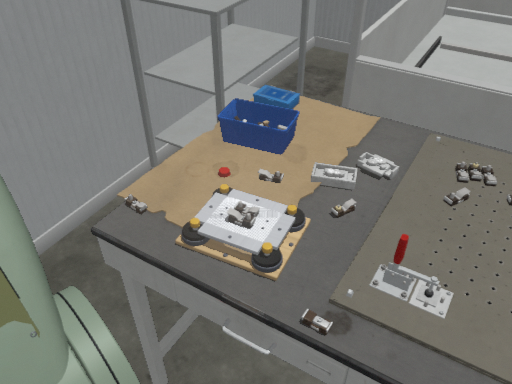

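View pics/side0.png

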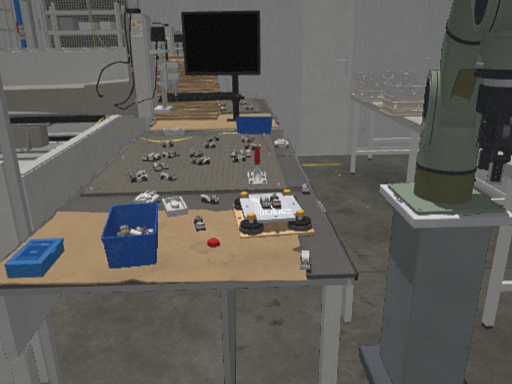

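View pics/wrist0.png

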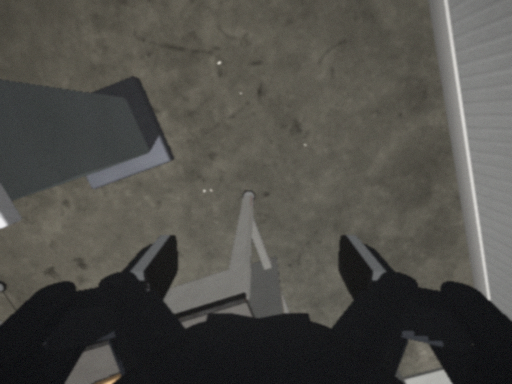

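```bash
cat > h.py <<'E'
import numpy as np,cv2
from scipy.spatial.transform import Rotation as R
def rot(q): return R.from_quat([q[1],q[2],q[3],q[0]]).as_matrix()
def ray(s,u,v,z):
    d=rot(s["rotation"])@np.array([(u-s["cx"])/s["fx"],(v-s["cy"])/s["fy"],1]);c=np.array(s["xyz"])
    return c+d*(z-c[2])/d[2]
def proj(s,p):
    q=rot(s["rotation"]).T@(np.array(p)-s["xyz"]);return s["fx"]*q[0]/q[2]+s["cx"],s["fy"]*q[1]/q[2]+s["cy"]
def dp(s,u,v):
    z=s["depth"][int(round(v)),int(round(u))]
    return rot(s["rotation"])@np.array([(u-s["cx"])/s["fx"]*z,(v-s["cy"])/s["fy"]*z,z])+s["xyz"]
E
python3 - <<'E'
from h import *
from bench import env
print(rot(env.get_obs()["eef_rot"]).round(3))
for n in("scene","side"):
    s=dict(np.load(n+"0.npz"))
    h=cv2.cvtColor(s["img"],cv2.COLOR_RGB2HSV)
    m=cv2.inRange(h,(12,170,110),(32,255,255))
    k,l,st,c=cv2.connectedComponentsWithStats(m)
    for i in range(1,k):
        if st[i,4]>15: print(n,c[i].round(1),st[i],dp(s,*c[i]).round(0),ray(s,*c[i],54).round(0))
s=dict(np.load("scene0.npz"))
cv2.imwrite("pics/crop.png",cv2.resize(s["img"][165:285,160:330,::-1],None,fx=4.5,fy=4.5,interpolation=cv2.INTER_CUBIC))
E
```

```text
[[ 0.334 -0.    -0.943]
 [ 0.943 -0.001  0.334]
 [-0.001 -1.     0.   ]]
```

View pics/crop.png

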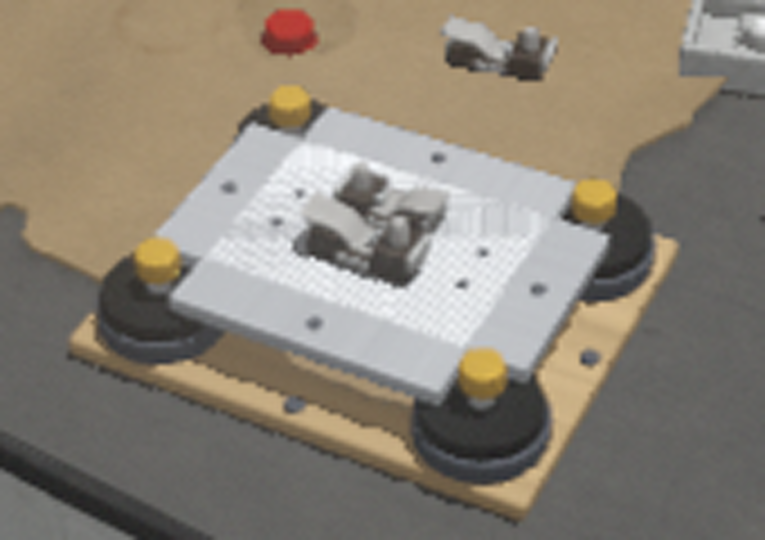

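Run:
```python
from h import *
for n,b in(("scene",(180,180,320,270)),("side",(225,180,325,240))):
    s=dict(np.load(n+"0.npz"))
    h=cv2.cvtColor(s["img"],cv2.COLOR_RGB2HSV)
    if n=="scene": print(s["img"][248,267],h[248,267])
    m=cv2.inRange(h,(12,150,80),(32,255,255))
    mm=np.zeros_like(m);mm[b[1]:b[3],b[0]:b[2]]=m[b[1]:b[3],b[0]:b[2]]
    k,l,st,c=cv2.connectedComponentsWithStats(mm)
    for i in range(1,k):
        if st[i,4]>8: print(n,c[i].round(1),st[i],dp(s,*c[i]).round(0),ray(s,*c[i],54).round(0))
```

```text
[212 177  80] [ 22 159 212]
scene [224.  186.7] [221 185   7   5  27] [612. 229.  57.] [615. 231.  54.]
scene [291.8 208.2] [288 205   9   8  45] [625.  58.  59.] [630.  61.  54.]
scene [194.1 221.2] [190 219   9   6  39] [478. 214.  61.] [484. 219.  54.]
scene [267.1 246.9] [263 244   9   9  53] [495.  45.  59.] [500.  47.  54.]
side [286.4 191.2] [284 189   6   5  27] [503.  59.  58.] [502.  49.  54.]
side [243.5 194. ] [241 192   6   5  30] [631.  69.  56.] [631.  64.  54.]
side [299.9 212.7] [297 210   7   6  36] [485. 226.  55.] [485. 223.  54.]
side [250.9 215.7] [248 213   7   6  37] [614. 241.  56.] [614. 235.  54.]
```

Run:
```python
from h import *
from scipy.optimize import least_squares
S={};C={}
for n,b in(("scene",(180,180,320,270)),("side",(225,180,325,240))):
    s=dict(np.load(n+"0.npz"));S[n]=s
    h=cv2.cvtColor(s["img"],cv2.COLOR_RGB2HSV)
    m=cv2.inRange(h,(15,120,80),(30,255,255))
    mm=np.zeros_like(m);mm[b[1]:b[3],b[0]:b[2]]=m[b[1]:b[3],b[0]:b[2]]
    k,l,st,c=cv2.connectedComponentsWithStats(mm)
    C[n]=[(c[i],st[i]) for i in range(1,k) if st[i,4]>20 and st[i,2]<16]
    for c_ in C[n]:print(n,c_)
nom=np.array([[614,233],[631,62],[484,221],[501,48]],float)
P=[]
for p in nom:
    o=[]
    for n in S:
        o.append((n,min((c for c,_ in C[n]),key=lambda c:np.linalg.norm(ray(S[n],*c,54)[:2]-p))))
    r=least_squares(lambda x:np.concatenate([np.array(proj(S[n],x))-c for n,c in o]),[*p,54])
    print(r.x.round(1),r.fun.round(2));P.append(r.x)
P=np.array(P)
L=np.array([[65,85],[65,-85],[-65,85],[-65,-85]])
def f(x):
    c,s_=np.cos(x[2]),np.sin(x[2]);return (L@np.array([[c,s_],[-s_,c]])+x[:2]-P[:,:2]).ravel()
r=least_squares(f,[557,140,0]);print(r.x,r.fun.reshape(4,2).round(1))
x=r.x;c,s_=np.cos(x[2]),np.sin(x[2]);M=np.array([[c,s_],[-s_,c]])
print("caps",(L@M+x[:2]).round(1));print("press",(np.sign(L)*[41,58]@M+x[:2]).round(1))
```

```text
scene (array([224., 188.]), array([220, 184,   9,   9,  69], dtype=int32))
scene (array([291.80821918, 209.        ]), array([288, 205,   9,   9,  73], dtype=int32))
scene (array([194.44303797, 222.46835443]), array([190, 218,  10,  10,  79], dtype=int32))
scene (array([266.69318182, 247.59090909]), array([262, 243,  10,  10,  88], dtype=int32))
side (array([286.24324324, 191.56756757]), array([283, 189,   7,   6,  37], dtype=int32))
side (array([243.74285714, 193.74285714]), array([241, 191,   7,   6,  35], dtype=int32))
side (array([300.02325581, 212.6744186 ]), array([296, 210,   8,   7,  43], dtype=int32))
side (array([250.88372093, 215.81395349]), array([247, 213,   8,   7,  43], dtype=int32))
[613.7 230.4  51.6] [ 0.11 -0.14  0.16  0.12]
[629.6  60.2  52.7] [ 0.15 -0.21  0.26  0.23]
[483.4 217.6  51.5] [ 0.11 -0.11  0.17  0.1 ]
[500.7  48.4  51.6] [ 0.26 -0.3   0.48  0.34]
[5.56876597e+02 1.39129188e+02 9.65505264e-02] [[-0.4 -0.4]
 [ 0.2  0.6]
 [ 0.6 -0.1]
 [-0.4 -0.1]]
caps [[613.4 230. ]
 [629.8  60.8]
 [484.  217.5]
 [500.4  48.3]]
press [[592.1 200.8]
 [603.3  85.4]
 [510.5 192.9]
 [521.7  77.4]]
```

move_arm:
  rows:
    - [[-1, -0.03, 0, -0.055, 10], [-1, -0.06, 0, -0.11, 20], [-1, -0.09, 0, -0.165, 30], [-1, -0.118, 0, -0.22, 40], [-1, -0.145, 0, -0.27, 50]]

```text
time_s: 0.78
tcp_pos: [399.4, 313.2, 303.9]
eef_rot: [-0.696, 0.696, 0.124, -0.123]
ft_force: [0.8, 0.3, -0.5]
finger_gap: 0.1
```

```bash
cat >> h.py <<'E'
def rep(tx,ty,tz,env):
    o=env.get_obs();M=rot(o["eef_rot"]);p=np.array(o["tcp_pos"])
    print("t",o["time_s"],"tcp",p.round(1),"F",np.round(o["ft_force"],1),"gap",round(o["finger_gap"],1),"J",np.round(o["joint_pos"],2))
    print("x yaw deg",np.degrees(np.arctan2(M[1,0],M[0,0])).round(2),"yaxis",M[:,1].round(3),"need tool shift mm",(M.T@(np.array([tx,ty,tz])-p)).round(1))
E
python3 -c "
from h import *
from bench import env
rep(510.5,192.9,200,env)"
```

```text
t 0.775 tcp [399.4 313.2 303.9] F [ 0.8  0.3 -0.5] gap 0.1 J [-0.83  0.62  0.18  1.73 -0.15  0.81 -0.23]
x yaw deg 20.12 yaxis [ 0. -0. -1.] need tool shift mm [  62.9  103.9 -151.2]
```

move_arm:
  rows:
    - [[-1, 0.02, 0, -0.05, 7.5], [-1, 0.042, 0, -0.1, 14.6], [-1, 0.063, 0.02, -0.151, 14.6], [-1, 0.063, 0.06, -0.151, 14.6], [-1, 0.063, 0.104, -0.151, 14.6]]

```text
time_s: 1.4
tcp_pos: [510.3, 195.1, 198.8]
eef_rot: [0.706, -0.706, -0.036, 0.036]
ft_force: [1.0, 1.2, -1.7]
finger_gap: -0.0
```

```bash
python3 -c "
from h import *
from bench import env
rep(510.5,192.9,124,env)
s=env.snapshot('scene');cv2.imwrite('pics/s1.png',cv2.resize(s['img'][100:300,130:360,::-1],None,fx=3,fy=3))
s=env.snapshot('wrist');cv2.imwrite('pics/w1.png',s['img'][:,:,::-1])"
```

```text
t 1.4 tcp [510.3 195.1 198.8] F [ 1.   1.2 -1.7] gap -0.0 J [-0.52  0.82  0.18  1.72 -0.23  0.62 -0.11]
x yaw deg 5.81 yaxis [ 0.  0. -1.] need tool shift mm [-0.  74.8 -2.2]
```

View pics/s1.png

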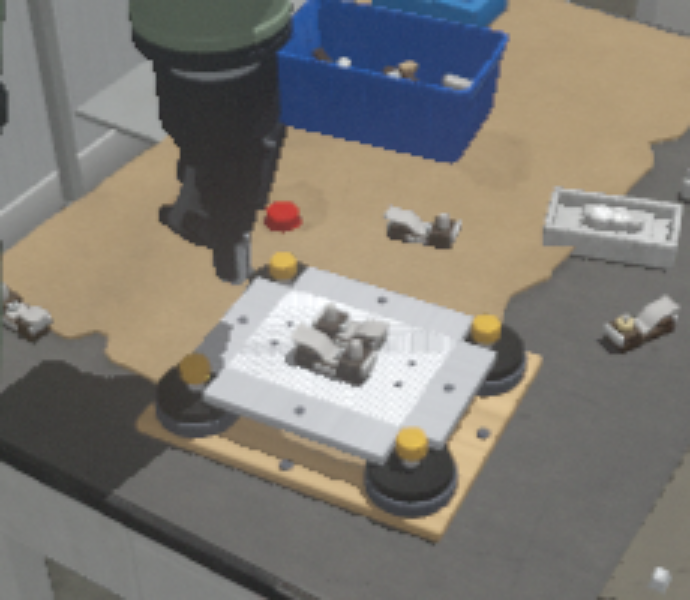

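View pics/w1.png

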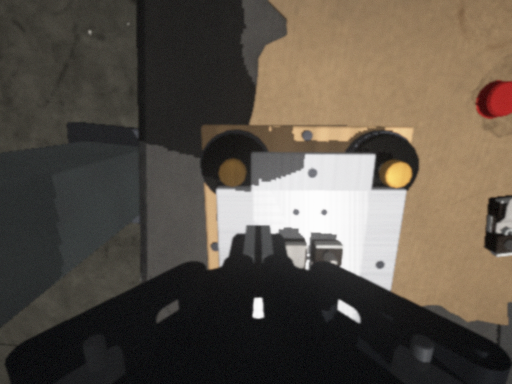

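move_arm:
  rows:
    - [[-1, 0, 0.025, -0.002, 0], [-1, 0, 0.05, -0.002, 0], [-1, 0, 0.07, -0.002, 0], [-1, 0, 0.0738, -0.002, 0], [-1, 0, 0.0738, -0.002, 0]]

```text
time_s: 2.12
tcp_pos: [510.6, 193.8, 127.3]
eef_rot: [0.706, -0.706, -0.037, 0.036]
ft_force: [-0.6, -0.3, 0.2]
finger_gap: -0.2
```

```bash
python3 -c "
from h import *
from bench import env
rep(510.5,192.9,124,env)"
```

```text
t 2.125 tcp [510.6 193.8 127.3] F [-0.6 -0.3  0.2] gap -0.2 J [-0.49  0.94  0.14  1.76 -0.25  0.46 -0.08]
x yaw deg 5.88 yaxis [ 0.001  0.    -1.   ] need tool shift mm [-0.2  3.3 -0.9]
```

move_arm:
  rows:
    - [[-1, 0, 0.002, 0, 0], [-1, 0, 0.004, 0, 0], [-1, 0, 0.006, 0, 0], [-1, 0, 0.0065, 0, 0], [-1, 0, 0.0065, 0, 0]]

```text
time_s: 2.75
tcp_pos: [510.2, 193.5, 119.6]
eef_rot: [-0.706, 0.706, 0.036, -0.036]
ft_force: [-0.1, -0.1, 0.7]
finger_gap: 0.3
```

move_arm:
  rows:
    - [[-1, 0, 0.001, 0, 0], [-1, 0, 0.002, 0, 0], [-1, 0, 0.002, 0, 0]]

```text
time_s: 3.12
tcp_pos: [510.3, 193.6, 118.4]
eef_rot: [0.706, -0.706, -0.036, 0.036]
ft_force: [-4.6, -1.2, 19.7]
finger_gap: -0.1
```

move_arm:
  rows:
    - [[-1, 0, -0.03, 0, 0], [-1, 0, -0.055, -0.03, 0], [-1, 0, -0.055, -0.08, 0], [-1, 0, -0.045, -0.116, 0], [-1, 0, -0.015, -0.116, 0]]

```text
time_s: 3.75
tcp_pos: [523.0, 75.3, 133.2]
eef_rot: [-0.706, 0.707, 0.036, -0.034]
ft_force: [0.8, 1.0, -0.3]
finger_gap: -0.0
```

move_arm:
  rows:
    - [[-1, 0, 0.005, 0, 0], [-1, 0, 0.0075, 0, 0], [-1, 0, 0.0095, 0, 0], [-1, 0, 0.011, 0, 0], [-1, 0, 0.011, 0, 0]]

```text
time_s: 4.38
tcp_pos: [522.1, 78.3, 121.8]
eef_rot: [-0.706, 0.706, 0.036, -0.036]
ft_force: [-0.1, 0.8, -0.4]
finger_gap: 0.1
```

```bash
python3 -c "
from h import *
from bench import env
rep(521.7,77.4,119,env)"
```

```text
t 4.375 tcp [522.1  78.3 121.8] F [-0.1  0.8 -0.4] gap 0.1 J [-0.26  0.93  0.1   1.83 -0.2   0.39  0.09]
x yaw deg 5.88 yaxis [ 0. -0. -1.] need tool shift mm [-0.5  2.8 -0.8]
```

move_arm:
  rows:
    - [[-1, 0, 0.0015, 0, 0], [-1, 0, 0.003, 0, 0], [-1, 0, 0.004, 0, 0], [-1, 0, 0.004, 0, 0]]

```text
time_s: 4.88
tcp_pos: [522.2, 78.2, 118.3]
eef_rot: [0.706, -0.706, -0.036, 0.036]
ft_force: [-4.0, -0.3, 19.4]
finger_gap: 0.0
```

move_arm:
  rows:
    - [[-1, 0, -0.03, 0, 0], [-1, 0.02, -0.045, 0, 0], [-1, 0.06, -0.045, -0.001, 0], [-1, 0.081, -0.03, -0.001, 0], [-1, 0.081, -0.01, -0.001, 0]]

```text
time_s: 5.5
tcp_pos: [603.8, 85.5, 127.0]
eef_rot: [-0.706, 0.706, 0.037, -0.036]
ft_force: [-0.3, -0.4, -0.2]
finger_gap: 0.2
```

move_arm:
  rows:
    - [[-1, 0, 0.003, 0, 0], [-1, 0, 0.0055, 0, 0], [-1, 0, 0.007, 0, 0], [-1, 0, 0.007, 0, 0]]

```text
time_s: 6.0
tcp_pos: [602.8, 85.5, 121.0]
eef_rot: [-0.706, 0.706, 0.036, -0.036]
ft_force: [0.8, -0.9, 0.5]
finger_gap: -0.3
```

move_arm:
  rows:
    - [[-1, 0, 0.0015, 0, 0], [-1, 0, 0.003, 0, 0], [-1, 0, 0.003, 0, 0]]

```text
time_s: 6.38
tcp_pos: [602.9, 85.4, 117.6]
eef_rot: [-0.706, 0.706, 0.036, -0.036]
ft_force: [1.6, -0.0, 2.9]
finger_gap: 0.2
```

move_arm:
  rows:
    - [[-1, 0, 0.0015, 0, 0], [-1, 0, 0.003, 0, 0], [-1, 0, 0.0035, 0, 0], [-1, 0, 0.0035, 0, 0], [-1, 0, 0.0035, 0, 0]]

```text
time_s: 7.0
tcp_pos: [603.1, 85.3, 114.3]
eef_rot: [-0.706, 0.706, 0.037, -0.036]
ft_force: [3.4, -2.1, 5.9]
finger_gap: -0.2
```

```bash
python3 -c "
from h import *
from bench import env
rep(629.8,60.8,119,env)"
```

```text
t 7.0 tcp [603.1  85.3 114.3] F [ 3.4 -2.1  5.9] gap -0.2 J [-0.25  1.02  0.13  1.52 -0.19  0.61  0.07]
x yaw deg 5.86 yaxis [ 0.001 -0.    -1.   ] need tool shift mm [ 24.   -4.7 -27.1]
```

move_arm:
  rows:
    - [[-1, 0, 0.001, 0, 0], [-1, 0, 0.001, 0, 0]]

```text
time_s: 7.25
tcp_pos: [603.2, 85.2, 113.8]
eef_rot: [-0.706, 0.706, 0.037, -0.036]
ft_force: [1.8, -2.5, 14.1]
finger_gap: 0.4
```

move_arm:
  rows:
    - [[-1, 0, -0.02, 0, 0], [-1, 0, -0.04, 0, 0], [-1, 0.024, -0.04, -0.027, 0], [-1, 0.024, -0.03, -0.027, 0], [-1, 0.024, -0.03, -0.027, 0]]

```text
time_s: 7.88
tcp_pos: [628.7, 61.5, 142.8]
eef_rot: [0.706, -0.706, -0.036, 0.037]
ft_force: [0.1, 0.1, -0.0]
finger_gap: 0.1
```

```bash
python3 -c "
from h import *
from bench import env
rep(629.8,60.8,131,env)
s=env.snapshot('scene');cv2.imwrite('pics/s2.png',cv2.resize(s['img'][150:290,170:340,::-1],None,fx=4,fy=4))
s=env.snapshot('side');cv2.imwrite('pics/d2.png',cv2.resize(s['img'][130:250,210:340,::-1],None,fx=5,fy=5))"
```

```text
t 7.875 tcp [628.7  61.5 142.8] F [ 0.1  0.1 -0. ] gap 0.1 J [-0.21  1.    0.14  1.42 -0.17  0.73  0.1 ]
x yaw deg 5.89 yaxis [-0.002  0.    -1.   ] need tool shift mm [ 1.1 11.7 -0.8]
```

View pics/s2.png

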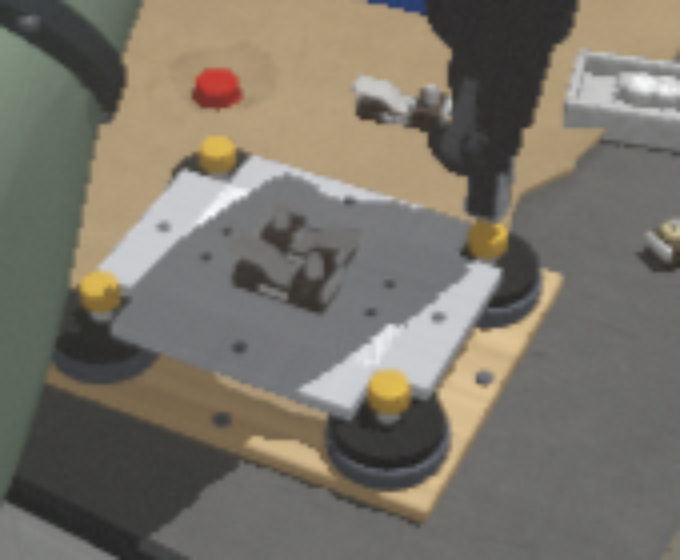

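View pics/d2.png

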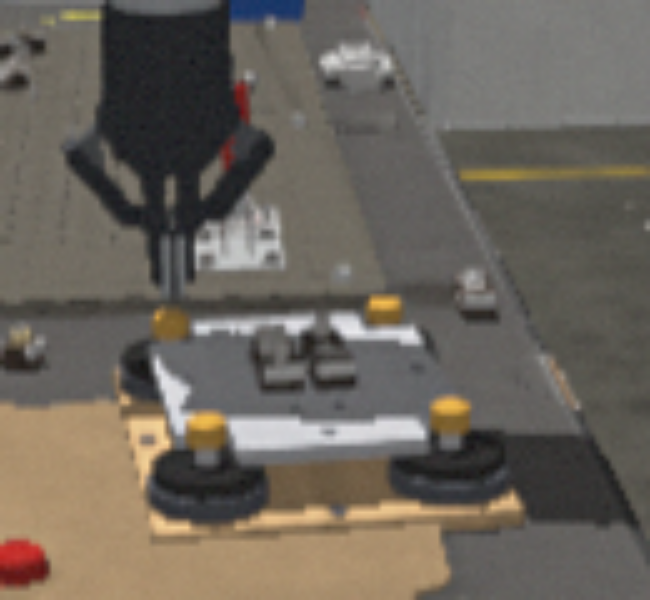

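Both views show the fingertips right above the cap: scene (488,215) over (488,240), side (173,290) over (170,322). I press now.

move_arm:
  rows:
    - [[-1, 0.0005, 0.004, 0, 0], [-1, 0.0005, 0.008, 0, 0], [-1, 0.0005, 0.011, 0, 0], [-1, 0.0005, 0.013, 0, 0], [-1, 0.0005, 0.015, 0, 0]]

```text
time_s: 8.6
tcp_pos: [629.8, 61.1, 128.2]
eef_rot: [0.706, -0.706, -0.036, 0.036]
ft_force: [-2.7, 0.5, 4.9]
finger_gap: 0.3
```

move_arm:
  rows:
    - [[-1, 0, 0.001, 0, 0], [-1, 0, 0.002, 0, 0], [-1, 0, 0.003, 0, 0], [-1, 0, 0.004, 0, 0], [-1, 0, 0.004, 0, 0]]

```text
time_s: 9.22
tcp_pos: [629.9, 61.1, 124.1]
eef_rot: [-0.706, 0.706, 0.036, -0.036]
ft_force: [-2.1, -0.0, 3.2]
finger_gap: -0.1
```

move_arm:
  rows:
    - [[-1, 0, 0.001, 0, 0], [-1, 0, 0.0015, 0, 0], [-1, 0, 0.002, 0, 0], [-1, 0, 0.002, 0, 0]]

```text
time_s: 9.72
tcp_pos: [629.9, 61.1, 122.6]
eef_rot: [-0.706, 0.706, 0.036, -0.036]
ft_force: [-5.0, -0.4, 12.5]
finger_gap: 0.0
```

move_arm:
  rows:
    - [[-1, 0, 0.0005, 0, 0], [-1, 0, 0.0005, 0, 0], [-1, 0, 0.0005, 0, 0]]

```text
time_s: 10.1
tcp_pos: [630.0, 61.1, 122.5]
eef_rot: [0.706, -0.706, -0.036, 0.036]
ft_force: [-7.4, -1.2, 20.3]
finger_gap: 0.2
```

move_arm:
  rows:
    - [[-1, 0, -0.01, 0, 0], [-1, 0, -0.04, 0, 0], [-1, 0, -0.09, 0, 0], [-1, 0, -0.12, 0, 0], [-1, 0, -0.12, 0, 0]]

```text
time_s: 10.72
tcp_pos: [630.6, 61.1, 243.8]
eef_rot: [0.706, -0.706, -0.038, 0.035]
ft_force: [-0.3, 0.1, 0.0]
finger_gap: -0.1
```

```bash
python3 -c "
from h import *
from bench import env
rep(629.8,60.8,131,env)
s=env.snapshot('scene');cv2.imwrite('pics/s3.png',cv2.resize(s['img'][150:290,170:340,::-1],None,fx=4,fy=4))
s=env.snapshot('side');cv2.imwrite('pics/d3.png',cv2.resize(s['img'][130:250,210:340,::-1],None,fx=5,fy=5))"
```

```text
t 10.725 tcp [630.6  61.1 243.8] F [-0.3  0.1  0. ] gap -0.1 J [-0.22  0.87  0.16  1.33 -0.16  0.94  0.08]
x yaw deg 5.87 yaxis [ 0.004  0.    -1.   ] need tool shift mm [ -1.2 112.8  -0.2]
```

View pics/s3.png

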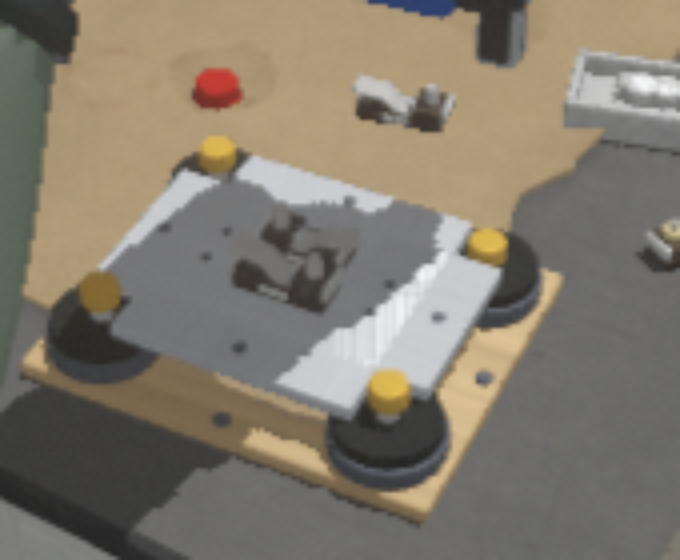

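View pics/d3.png

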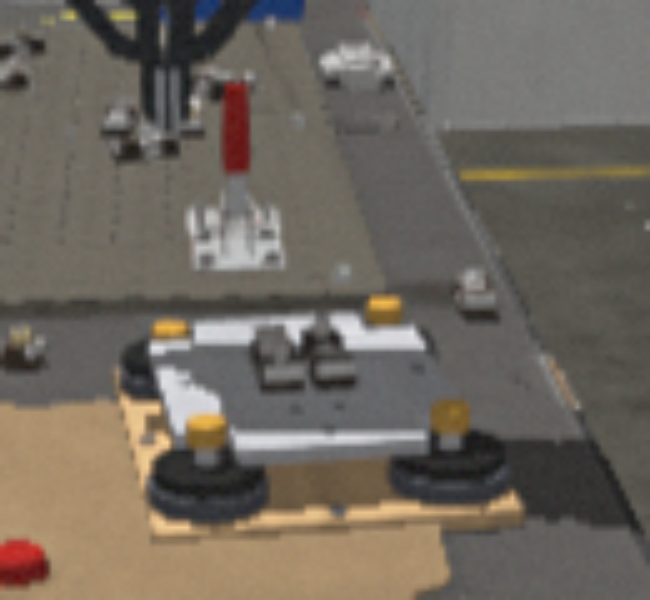

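The pressed cap sits low, at scene (488,246) and side (170,330). The other three caps stand, the plate is level and in place, and the hand is clear of everything.

move_arm:
  rows:
    - [[-1, 0, 0, 0, 0], [-1, 0, 0, 0, 0], [-1, 0, 0, 0, 0]]

```text
time_s: 11.2
tcp_pos: [629.8, 61.1, 241.2]
eef_rot: [-0.706, 0.706, 0.036, -0.036]
ft_force: [-0.2, -0.1, 0.2]
finger_gap: 0.1
```

```bash
python3 -c "
from bench import env
print(env.hand_in())"
```

```text
the job is handed in; nothing more can be done
None
```

I found the loose corner, pressed its shim cap down to its stop, backed off and handed the job in at about 11 s. The hand-in reports no verdict.

- **Finding the corner:** I pressed three corners with the shut fingertips. The two near ones held firm, giving less than 1 mm at about 20 N. The far right one, near (603, 85), sank about 5 mm at 6 N and then went hard at 14 N, so that is the loose foot. I did not press the fourth corner (far left), as the loose one was already clear.
- **Pressing the cap:** The cap at about (630, 61) moved down against 3 to 5 N and met its stop at 20 N. The fingertips were then at 49.5 mm by the arm's reading, against 50 mm expected for a flat cap.
- **Last checks:** The pictures show that cap low, the other three standing, and the plate level and in place. The loose things I could see had not moved. The left block was outside the last close-up pictures, but the arm did not go near it. The hand was about 110 mm clear with no force on it. No check failed or disagreed, and I could not read the joint values directly.

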